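# Refresh the electronic price label with the label wand

## Task

Take the label wand out of its cradle and aim its nose at the square code on the wide price label from about 5 cm away, keeping it quite still there for a full second. Then set the nose inside the ring of that label's touch spot, with the wand square to the sloping face, and press gently until the sprung nose is about half way in; finish like that, still holding the wand pressed on the spot. Do not touch the narrow label, keep the hand off the wide one, and leave the tape, matchbox and cards where they are.

Things in the scene. Friction and masses are not known exactly. Their poses are not given: they have to be found in the camera images.
- wand: loose grey label wand, 0.12 kg, 132 mm long, upright in the cradle. Origin: tip of its nose when fully out; z up along it. Along z: nose, 11 mm diameter, to 14 mm; lower body 26 x 20 mm to 44; collar 38 x 33 mm to 50; flat-sided handle to 132, 30 mm wide (x), 24 mm thick (y): grip it across y, 85 to 105 mm up. It looks out of its nose along -z.
- nose_tip (a point): centre of the flat tip of the wand's sprung nose; it moves with the nose
- wand_nose (a joint): how far the wand's sprung nose is pushed in: 0 m fully out, 0.012 m fully in. The spring pushes back with 0.8 N at the start plus 0.4 N per mm (3.2 N half way in).
- cradle: black charging cradle, fixed: block 66 x 60 mm, 60 mm high, foot 80 x 72 mm, upright pocket 30 x 24 mm. Origin: centre of its underside. The wand's collar rests on its top, the wand's nose tip 16 mm above the counter, axes parallel to the cradle's; lift the wand 50 mm straight up to clear it.
- wide_label: the wide electronic price label, a plate 130 mm wide (y) x 74 mm (x, up its slope) x 12 mm, fixed on a low foot. Origin: middle of its face, 62 mm above the counter (upper edge: 75 mm). z points straight out of the face, 20 degrees from vertical, leaning to the robot's side; y to the left as seen from the robot. Screen in the middle, square code left, round touch spot right.
- wide_label_code (a point): centre of the square dot code (24 mm) on the face of the wide label, 40 mm to the left (+y) of the middle
- wide_label_spot (a point): centre of the touch spot on the face of the wide label: a ring of 26 mm inside diameter, 40 mm to the right (-y) of the middle; axes as wide_label
- narrow_label: the narrow price label, a plate 84 mm wide (y) x 74 mm (x, up its slope) x 12 mm, fixed on a low foot. Origin: middle of its face, 62 mm above the counter (upper edge: 75 mm). z points straight out of the face, 20 degrees from vertical, leaning to the robot's side; y to the left as seen from the robot. Same code and ring, closer together, no screen. To be left alone.
- narrow_label_stand: foot of the narrow label; origin on the counter under the middle of the plate
- wide_label_stand: foot of the wide label; origin on the counter under the middle of the plate
- drink_dispenser: fixed glass drink dispenser, a tall obstacle left of the work, 440 mm high, about 210 mm across, its tap towards the robot, on a low tray; origin: under its middle. Draw the arm back before swinging past it.
- counter_sign: fixed upright sign board left of and behind the labels, 185 mm wide (y), 230 mm high; origin: under its middle. A solid wall closes the counter on the right, its face at y = -0.50 m
- tape: roll of masking tape lying flat, 96 mm diameter, 25 mm high, a bystander; origin: centre of its underside
- matches: matchbox, 37 x 56 x 16 mm, a bystander; origin: centre of its underside
- cards: banded pack of small cards, 84 x 54 x 18 mm, a bystander; origin: centre of its underside

How it is judged:
On the way:
1. the held wand looks at the wide label's square code from 25 to 100 mm and stays still (x of wide_label_code in the frame of wand between -0.012 and 0.012 m and y of wide_label_code in the frame of wand between -0.012 and 0.012 m and z of wide_label_code in the frame of wand between -0.1 and -0.025 m and linear speed of wand below 0.02 m/s and angular speed of wand below 0.15 rad/s and contact force between wand and the fingers above 1 N), for 0.8 s.
At the end, for the whole second after the job is handed in: The wand, held in the fingers, rests with its nose tip within 8 mm (each way) of the centre of the wide label's touch spot, its length within 0.12 rad (7 degrees) of square to the face, the nose pushed in 2 to 10.5 mm and the force on the label 1 to 6 N, the wand slower than 20 mm/s (x of nose_tip in the frame of wide_label_spot between -0.008 and 0.008 m and y of nose_tip in the frame of wide_label_spot between -0.008 and 0.008 m and angle between the z axis of wand and the z axis of wide_label, either way round below 0.12 rad and value of joint wand_nose between 0.002 and 0.0105 m and contact force between wand and wide_label between 1 and 6 N and linear speed of wand below 0.02 m/s and contact force between wand and the fingers above 1 N); the arm keeps its last pose, push and grip.
It fails at once if the narrow label is touched (contact force between narrow_label_stand and anything else above 0.5 N).
It fails at once if the wide label is pressed harder than 10 N (contact force between wide_label_stand and anything else above 10 N).
It fails at once if the hand itself touches the wide label (contact force between wide_label_stand and the fingers above 0.5 N or contact force between wide_label_stand and the arm above 0.5 N).
It fails at once if the tape, matchbox or cards moved more than 3 cm (distance of any of tape, matches, cards from where it was at the start of the episode above 0.03 m).
It also fails if it takes over 53 s, if anything falls off the work surface, if the arm or the gripper's body presses on something with over 40 N, if the wrist force passes 120 N, or if a joint passes its speed limit or range.

## Robot

A 6-joint arm with a two-finger parallel gripper is mounted at the origin on a cart in front of the work surface, level with it; the furniture and walls round the work are solid. World frame = base frame: x ahead of the robot, y to its left, z up, the work surface at z = 0. Lengths are in m, angles in rad, forces in N, time in s.
With the tool pointing down it reaches from about 0.375 to 0.975 m from the base axis. Payload 3.8 kg.
Tool frame: the origin (TCP) lies on the centre line of the jaws, within the pads' length; the fingertips stand 8 mm ahead of it and the grasp point (between the pads) lies 11 mm behind it; z points along the fingers, y is the direction in which the jaws open and shut (so a half turn about z gives the same grasp; the last joint's range is limited). The gripper opens to 85 mm and grips with 20 to 120 N. Pads are 22 mm wide; open, the fingers measure 114 mm over their backs; the gripper's body (76 mm by 85 mm) begins 54 mm behind the grasp point. The pads swing forward as they close: fully open they stand 13 mm farther back than shut.
Start: joints at [1.1, 0.264, 1.604, -0, 1.274, -0.037], TCP at [0.284, 0.612, 0.206] pointing down, gripper open.
Joint ranges: [-2.63, 2.63], [-0.94, 2.18], [0.31, 2.57], [-1.31, 4.45], [0, 2.66], [-2.55, 2.55]. Speed limits (rad/s): [2.57, 2.57, 3.14, 3.14, 3.14, 3.14].

## Interface

Orientations are given as a rotation vector (axis times angle).
In Python, from workcell import bot gives the robot as it stands.
- The arm moves only by the tool arm_command, never from a script. Its arguments are lists of equal length, an entry for each row: "slide": the shift along the tool's x, y, z in m, a list of three; "angular": the turn, a rotation vector about the tool's x, y, z in degrees, a list of three; "hand": the finger opening in m, from 0 to 0.0854. A call has exactly 8 rows; each row shifts and turns the pose as measured when the row begins, along the tool's axes as they then stand; what a row does not reach is not made up. A row lasts 1/10 s, in which the tool goes at most 50 mm and 8.59 degrees, less where a joint would pass 70% of its speed; a pose out of reach is approached as far as the arm can. A call is refused whole if a number of a shift passes 0.05 or a number of a turn 8.59, either way. A call with a gripper value outside its range is refused whole. The fingers move at their own pace and stop on an object; "squeeze" is the grip in N (left out, the last holds). Time passes only in rows, so rows that do not move let the fingers close, or fill a call up. It gives the time, the measured TCP pose, the force and the opening at its end, in the units of the state.
- bot.read_state(): the state, without advancing time (a new reading comes with each control period).
- bot.read_camera(name): name is "scene" or "side" or "wrist"; returns the picture (384x512x3 uint8, red, green, blue); there is no depth.
- bot.get_calibration(name): a dict with "fx", "fy", "cx", "cy" (pixels), "k1" (the pictures are not rectified: a ray, as slopes to the right and down, at radius r is drawn at 1 + k1 r^2 times it, then the intrinsics apply), "R" (3x3) and "t" (3): a world point X has camera coordinates R X + t. Camera axes: x right, y down, z forward; pixel columns grow to the right and rows downward; lengths in m; the calibration is good to about 2 mm. A picture is of the moment at which its call begins: read the wrist's pose just before it. get_calibration takes no time and is no camera call; for the wrist camera it gives the pose at the moment of the call.
- bot.finish_job(): hands the job in, once; it reports no verdict.
The state is a dict: "time": time; "q": joint angles; "joint_vel": joint speeds; "joint_torque": joint torques, N m; "tool_pos": TCP position; "tcp_rot": TCP orientation; "wrist_force": force on the tool from outside, world axes, zero at the start; "torque": the same for the moment, N m; "width": opening from 0.0 (shut) to 1.0 (fully open).
Only numpy, scipy, OpenCV 4.12 (cv2) and the standard library are available. Lean on these libraries where they do the work, as an engineer would, in place of code of your own. Each camera call takes 0.05 s, during which the arm holds its last target.

## Working session

There is one attempt and no reset: what is moved stays moved. The work goes in short steps, Python scripts to look and compute and a tool call to move; the robot and the scene stay as the last step left them, time stands still between calls to the robot, and variables do not carry over. Pictures are saved under pics/ and viewed, and the job is handed in when it is done.

Besides the shell and the picture viewer there is one more tool, called after "Emit:" as a command line: name --argument value ..., lists and objects as JSON in quotes. arm_command: Moves the arm, as the interface text tells. Its arguments: {"type":"object","properties":{"slide":{"type":"array","items":{"type":"array","items":{"type":"number"}}},"angular":{"type":"array","items":{"type":"array","items":{"type":"number"}}},"hand":{"type":"array","items":{"type":"number"}},"squeeze":{"type":"number"}},"required":["slide","angular","hand"]}

```bash
mkdir -p pics; ls; python3 - <<'E'
from workcell import bot
import cv2,numpy as np
np.set_printoptions(precision=4,suppress=True)
print(bot.read_state())
for n in ("scene","side","wrist"):
    c=bot.get_calibration(n); print(n,c)
    cv2.imwrite(f"pics/{n}0.png",bot.read_camera(n)[:,:,::-1])
E
```

```text
pics
{'time': 0.0, 'q': array([ 1.1001,  0.2647,  1.6054, -0.    ,  1.2737, -0.0369]), 'joint_vel': array([ 0.0018,  0.001 ,  0.0006,  0.0011, -0.0001, -0.0002]), 'joint_torque': array([  0.0003, -51.5118, -36.7308,   0.0001,   0.0129,  -0.    ]), 'tool_pos': array([0.2833, 0.6118, 0.2045]), 'tcp_rot': array([-0.676 , -3.0674,  0.0034]), 'wrist_force': array([-0.4919, -0.0302,  0.4645]), 'torque': array([0.0139, 0.0123, 0.0528]), 'width': 1.000748831791528}
scene {'fx': 366.44357610821066, 'fy': 366.44357610821066, 'cx': 251.23663088198668, 'cy': 193.58533791228575, 'k1': 0.040105927416659755, 'R': array([[-0.5853, -0.8107,  0.0122],
       [-0.3542,  0.2421, -0.9033],
       [ 0.7294, -0.533 , -0.4288]]), 't': array([0.2544, 0.2681, 0.5589])}
side {'fx': 351.2108989456461, 'fy': 351.2108989456461, 'cx': 253.62395912834683, 'cy': 187.67703747696987, 'k1': -0.08486091755846796, 'R': array([[-0.9653, -0.2608, -0.0128],
       [-0.201 ,  0.7734, -0.6012],
       [ 0.1667, -0.5777, -0.799 ]]), 't': array([0.4831, 0.2089, 0.7721])}
wrist {'fx': 339.16307007290317, 'fy': 339.16307007290317, 'cx': 260.09715069543876, 'cy': 193.2416321295981, 'k1': -0.06982836541403065, 'R': array([[ 0.4209,  0.9071, -0.0011],
       [ 0.8734, -0.4049,  0.2706],
       [ 0.245 , -0.1149, -0.9627]]), 't': array([-0.6737, -0.0345,  0.3767])}
```

View pics/scene0.png

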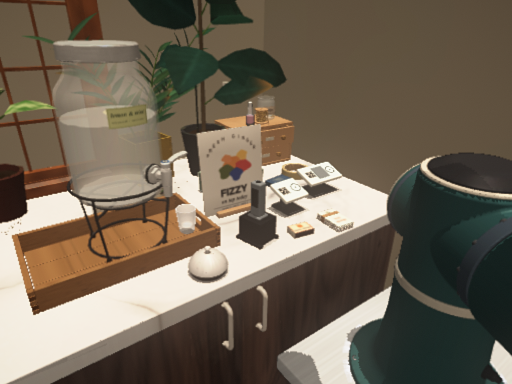

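View pics/side0.png

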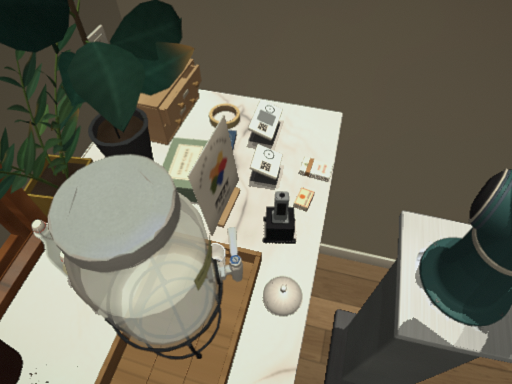

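View pics/wrist0.png

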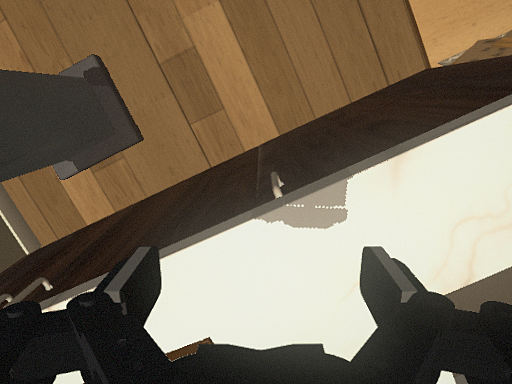

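```bash
python3 - <<'E'
import cv2
a=cv2.imread("pics/side0.png"); 
cv2.imwrite("pics/side0c.png",cv2.resize(a[90:250,190:350],None,fx=5,fy=3.75*5/3.75*0.74,interpolation=cv2.INTER_CUBIC) if 0 else cv2.resize(a[95:250,195:350],(775,775))[:600])
cv2.imwrite("pics/side0c1.png",cv2.resize(a[90:190,240:340],(600,600),interpolation=cv2.INTER_CUBIC))
cv2.imwrite("pics/side0c2.png",cv2.resize(a[170:250,240:320],(600,600),interpolation=cv2.INTER_CUBIC))
b=cv2.imread("pics/scene0.png")
cv2.imwrite("pics/scene0c1.png",cv2.resize(b[150:240,260:360],(800,720),interpolation=cv2.INTER_CUBIC)[:600])
cv2.imwrite("pics/scene0c2.png",cv2.resize(b[170:250,220:300],(600,600),interpolation=cv2.INTER_CUBIC))
E
```

```text
(no output)
```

View pics/side0c1.png

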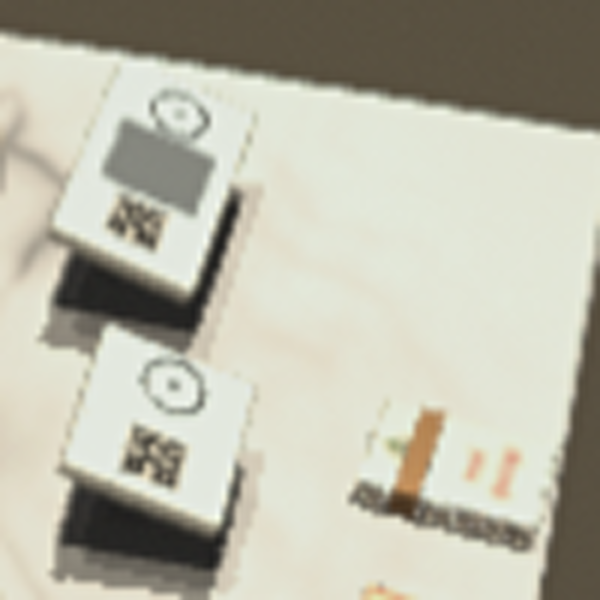

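View pics/side0c2.png

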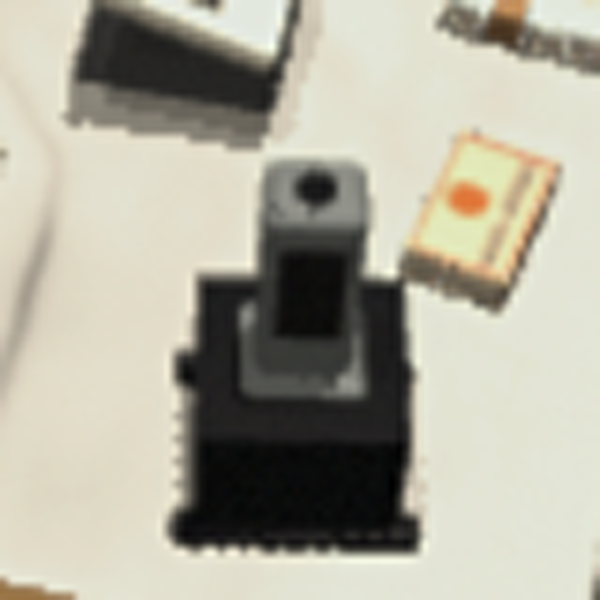

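View pics/scene0c1.png

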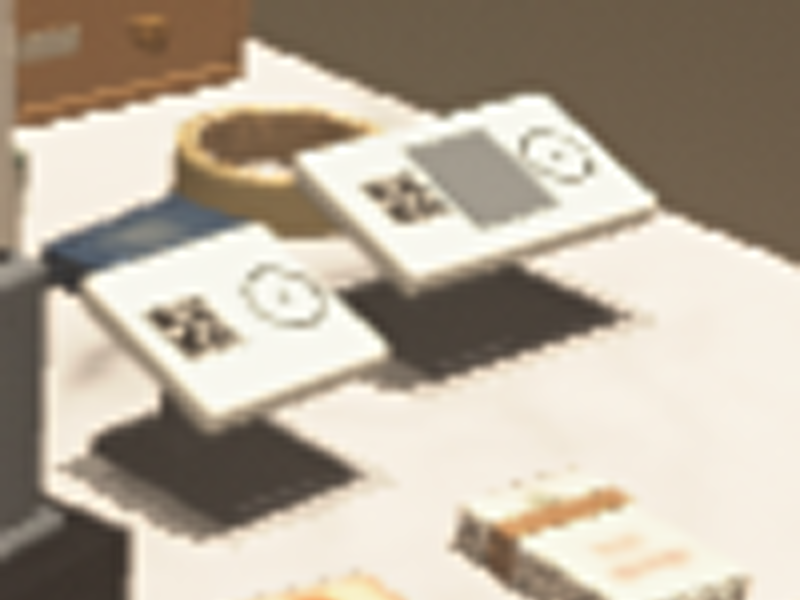

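View pics/scene0c2.png

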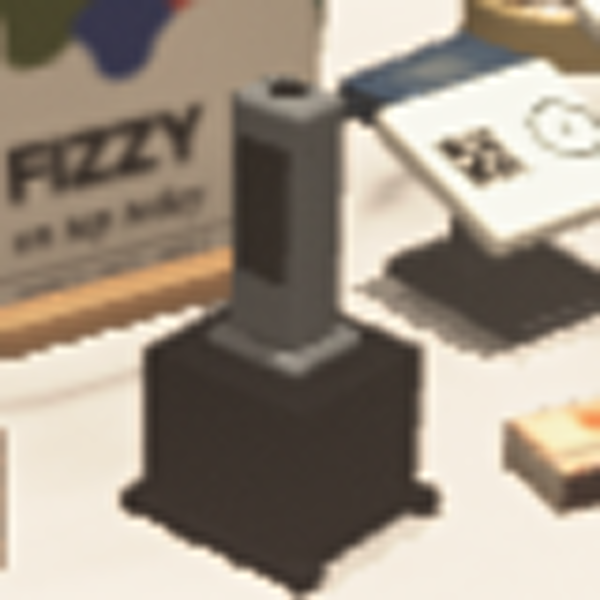

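```bash
cat > h.py <<'E'
import numpy as np, cv2
from scipy.spatial.transform import Rotation as Ro
from scipy.optimize import least_squares
np.set_printoptions(precision=4,suppress=True)
def ray(c,uv):
    x=np.array([(uv[0]-c['cx'])/c['fx'],(uv[1]-c['cy'])/c['fy']]); 
    d=x.copy()
    for _ in range(20): d=x/(1+c['k1']*(d@d))
    v=c['R'].T@np.array([d[0],d[1],1]); o=-c['R'].T@c['t']
    return o,v/np.linalg.norm(v)
def proj(c,X):
    p=np.asarray(c['R'])@np.asarray(X)+c['t']; d=p[:2]/p[2]; d=d*(1+c['k1']*(d@d))
    return np.array([d[0]*c['fx']+c['cx'],d[1]*c['fy']+c['cy']])
def onz(c,uv,z):
    o,v=ray(c,uv); return o+v*(z-o[2])/v[2]
def tri(*cu):
    A=np.zeros((3,3));b=np.zeros(3);rs=[]
    for c,uv in cu:
        o,v=ray(c,uv);P=np.eye(3)-np.outer(v,v);A+=P;b+=P@o;rs.append((o,P))
    X=np.linalg.solve(A,b); return X,[np.linalg.norm(P@(X-o))*1000 for o,P in rs]
def uc(p,s,off): return ((p[0]+.5)/s-.5+off[0],(p[1]+.5)/s-.5+off[1])
E
python3 - <<'E'
from h import *
from workcell import bot
S=bot.get_calibration("side");C=bot.get_calibration("scene")
s1=lambda p:uc(p,6,(240,90)); s2=lambda p:uc(p,7.5,(240,170)); c1=lambda p:uc(p,8,(260,150)); c2=lambda p:uc(p,7.5,(220,170))
for n,a,b in [("wring",s1((180,113)),c1((557,156))),("wcode",s1((137,222)),c1((406,197))),("nring",s1((174,385)),c1((285,296))),("ncode",s1((155,456)),c1((196,325))),("top",s2((316,189)),c2((290,88))),
 ("cradfrontL? collar",s2((367,397)),c2((295,372)))]:
    print(n,*tri((S,a),(C,b)))
for p in [(200,277),(405,280),(408,440),(192,440)]: print("side cradletop",onz(S,s2(p),.06))
for p in [(145,350),(295,400),(422,345)]: print("scene cradletop",onz(C,c2(p),.06))
for p in [(240,395),(367,397),(250,300)]: print("side collar",onz(S,s2(p),.066))
for p in [(295,375),(208,338),(358,335)]: print("scene collar",onz(C,c2(p),.066))
for p in [(258,215),(268,160),(365,165),(365,222)]: print("side wtop",onz(S,s2(p),.148))
for p in [(235,95),(305,118),(340,95),(270,78)]: print("scene wtop",onz(C,c2(p),.148))
for p in [(475,132),(560,165),(500,290),(405,250)]: print("side match",onz(S,s2(p),.016))
for p in [(385,400),(550,430),(540,520),(360,490)]: print("side cards",onz(S,s1(p),.018))
E
```

```text
wring [ 0.5539 -0.3836  0.0608] [np.float64(0.5357836073379845), np.float64(0.5357836073380059)]
wcode [ 0.555  -0.303   0.0614] [np.float64(1.3094266433542872), np.float64(1.309426643354183)]
nring [ 0.5139 -0.2059  0.0612] [np.float64(0.7985212962250896), np.float64(0.7985212962252387)]
ncode [ 0.5119 -0.1636  0.0618] [np.float64(0.9764696732419563), np.float64(0.9764696732419959)]
top [ 0.4426 -0.0221  0.1476] [np.float64(0.9488117719410857), np.float64(0.9488117719411635)]
cradfrontL? collar [ 0.4198 -0.0095  0.0642] [np.float64(0.5635292021450318), np.float64(0.5635292021450216)]
side cradletop [ 0.48   -0.0414  0.06  ]
side cradletop [ 0.4174 -0.0565  0.06  ]
side cradletop [0.4052 0.0002 0.06  ]
side cradletop [0.4681 0.0166 0.06  ]
scene cradletop [0.464  0.0155 0.06  ]
scene cradletop [ 0.4121 -0.0045  0.06  ]
scene cradletop [ 0.4171 -0.0583  0.06  ]
side collar [0.4571 0.0012 0.066 ]
side collar [ 0.4198 -0.0078  0.066 ]
side collar [ 0.4621 -0.033   0.066 ]
scene collar [ 0.416  -0.0072  0.066 ]
scene collar [0.4502 0.0011 0.066 ]
scene collar [ 0.4252 -0.0388  0.066 ]
side wtop [ 0.4565 -0.0079  0.148 ]
side wtop [ 0.4581 -0.0272  0.148 ]
side wtop [ 0.4311 -0.0324  0.148 ]
side wtop [ 0.4271 -0.0131  0.148 ]
scene wtop [ 0.4475 -0.0062  0.148 ]
scene wtop [ 0.4222 -0.0134  0.148 ]
scene wtop [ 0.4297 -0.0323  0.148 ]
scene wtop [ 0.452  -0.0225  0.148 ]
side match [ 0.4083 -0.1533  0.016 ]
side match [ 0.3773 -0.1466  0.016 ]
side match [ 0.3883 -0.0903  0.016 ]
side match [ 0.4222 -0.0983  0.016 ]
side cards [ 0.4252 -0.2591  0.018 ]
side cards [ 0.3482 -0.2601  0.018 ]
side cards [ 0.3456 -0.2058  0.018 ]
side cards [ 0.4265 -0.2026  0.018 ]
```

```bash
python3 - <<'E'
from h import *
from workcell import bot
S=bot.get_calibration("side");C=bot.get_calibration("scene")
print("lid",onz(S,(125,190),.44),onz(S,(217,190),.44),onz(C,(98,47),.44),tri((S,(125,190)),(C,(98,47))))
print("tap tip",tri((S,(236,270)),(C,(165,190)))) 
print("sign top corners side", onz(S,(226,124),.23), onz(S,(196,192),.23),"scene",onz(C,(262,126),.23),onz(C,(198,137),.23))
print("bell top", tri((S,(283,288)),(C,(208,249))))
print("tray", onz(S,(262,252),.03),onz(C,(218,235),.03),onz(C,(35,312),.02))
s=bot.read_state(); print(Ro.from_rotvec(s['tcp_rot']).as_matrix(),s['tool_pos'],s['time'])
E
```

```text
lid [0.5818 0.2264 0.44  ] [0.482  0.2004 0.44  ] [0.3941 0.2916 0.44  ] (array([0.5878, 0.2313, 0.4302]), [np.float64(9.503879566073294), np.float64(9.503879566073268)])
tap tip (array([0.4846, 0.1777, 0.1648]), [np.float64(4.504366315268913), np.float64(4.50436631526891)])
sign top corners side [ 0.5901 -0.1152  0.23  ] [0.5879 0.0717 0.23  ] scene [ 0.5741 -0.1316  0.23  ] [0.578  0.0526 0.23  ]
bell top (array([0.3989, 0.138 , 0.0503]), [np.float64(1.70335269128113), np.float64(1.7033526912811388)])
tray [0.4639 0.0613 0.03  ] [0.4625 0.0746 0.03  ] [0.4432 0.4481 0.02  ]
[[-0.9074  0.4203 -0.0008]
 [ 0.4203  0.9074 -0.0016]
 [ 0.     -0.0018 -1.    ]] [0.2835 0.6119 0.2047] 0.15
```

```bash
cat >> h.py <<'E'
def Rdown(yaw):  # tool y at angle yaw (deg), tool z down
    a=np.radians(yaw); y=np.array([np.cos(a),np.sin(a),0]); z=np.array([0,0,-1.]); return np.stack([np.cross(y,z),y,z],1)
def plan(wps,vmax=0.045,wmax=8.,n=8,fine=False):
    """wps: list of (p,R). prints rows, tool frame"""
    from workcell import bot
    s=bot.read_state(); p=s['tool_pos'];R=Ro.from_rotvec(s['tcp_rot'])
    print('t',s['time'],'p',p,'w',s['width'],'F',s['wrist_force'])
    sl=[];an=[]
    for P,M in wps:
        P=np.array(P);M=Ro.from_matrix(M)
        dp=np.linalg.norm(P-p); w=np.degrees((R.inv()*M).as_rotvec()); k=max(1,int(np.ceil(dp/vmax-1e-6)),int(np.ceil(np.abs(w).max()/wmax-1e-6)))
        rel=(R.inv()*M).as_rotvec()
        for i in range(k):
            loc=R.inv().apply((P-p)/(k-i)); wl=np.degrees((R.inv()*M).as_rotvec())/(k-i)
            loc=np.round(loc,4 if fine else 3); wl=np.round(wl,1)
            sl.append(loc.tolist()); an.append(wl.tolist())
            p=p+R.apply(loc); R=R*Ro.from_rotvec(np.radians(wl))
    print('rows',len(sl))
    for i in range(0,len(sl),n):
        a=sl[i:i+n];b=an[i:i+n]; m=n-len(a); a+= [[0,0,0]]*m; b+=[[0,0,0]]*m
        print('slide',a);print('angular',b)
    print('end',p)
E
python3 -c "
from h import *
plan([((0.22,.47,.27),Rdown(65)),((0.22,.39,.29),Rdown(65)),((0.38,.15,.29),Rdown(85)),((.4425,-.021,.25),Rdown(104))])"
```

```text
t 0.15 p [0.2835 0.6119 0.2047] w 1.0033368759757109 F [ 0.2397 -1.4136 -0.7612]
rows 18
slide [[-0.001, -0.039, -0.016], [-0.0, -0.039, -0.016], [-0.001, -0.039, -0.016], [-0.0, -0.039, -0.017], [-0.017, -0.036, -0.01], [-0.017, -0.036, -0.01], [-0.035, -0.021, -0.0], [-0.034, -0.023, -0.0]]
angular [[-0.0, -0.0, 0.0], [-0.0, -0.0, 0.0], [-0.1, -0.0, 0.1], [-0.0, -0.0, 0.0], [-0.0, -0.0, 0.0], [-0.0, -0.0, 0.0], [-0.0, -0.0, -2.9], [-0.0, -0.0, -2.8]]
slide [[-0.033, -0.025, -0.0], [-0.032, -0.027, -0.0], [-0.03, -0.028, -0.0], [-0.029, -0.029, -0.0], [-0.027, -0.031, -0.0], [-0.015, -0.033, 0.008], [-0.013, -0.034, 0.008], [-0.011, -0.035, 0.008]]
angular [[-0.0, -0.0, -2.9], [-0.0, -0.0, -2.8], [-0.0, -0.0, -2.9], [-0.0, -0.0, -2.8], [-0.0, -0.0, -2.9], [-0.0, -0.0, -3.8], [-0.0, -0.0, -3.8], [-0.0, -0.0, -3.8]]
slide [[-0.009, -0.035, 0.008], [-0.006, -0.036, 0.008], [0, 0, 0], [0, 0, 0], [0, 0, 0], [0, 0, 0], [0, 0, 0], [0, 0, 0]]
angular [[-0.0, -0.0, -3.8], [-0.0, -0.0, -3.8], [0, 0, 0], [0, 0, 0], [0, 0, 0], [0, 0, 0], [0, 0, 0], [0, 0, 0]]
end [ 0.4423 -0.0208  0.25  ]
```

Emit:
arm_command --slide '[[0, -0.039, -0.016], [0, -0.039, -0.016], [0, -0.039, -0.016], [0, -0.039, -0.017], [-0.017, -0.036, -0.01], [-0.017, -0.036, -0.01], [0, 0, 0], [0, 0, 0]]' --angular '[[0, 0, 0], [0, 0, 0], [0, 0, 0], [0, 0, 0], [0, 0, 0], [0, 0, 0], [0, 0, 0], [0, 0, 0]]' --hand '[0.085, 0.085, 0.085, 0.085, 0.085, 0.085, 0.085, 0.085]'

```text
time: 0.95
tool_pos: [0.2147, 0.3819, 0.2868]
tcp_rot: [-0.674, -3.066, 0.019]
wrist_force: [0.2, 0.8, 0.3]
width: 0.998
```

```bash
python3 -c "
from h import *
plan([((0.38,.15,.29),Rdown(85)),((.4425,-.021,.25),Rdown(104))])"
```

```text
t 0.95 p [0.2147 0.3819 0.2868] w 0.9979269188552808 F [0.2064 0.7592 0.2845]
rows 12
slide [[-0.035, -0.02, -0.0], [-0.034, -0.022, -0.0], [-0.033, -0.024, -0.0], [-0.032, -0.025, -0.001], [-0.031, -0.027, -0.0], [-0.03, -0.028, -0.001], [-0.028, -0.029, -0.0], [-0.015, -0.033, 0.008]]
angular [[-0.1, -0.0, -2.8], [-0.1, -0.0, -2.8], [-0.1, -0.0, -2.8], [-0.1, -0.0, -2.9], [-0.1, -0.0, -2.8], [-0.1, -0.1, -2.9], [-0.1, -0.0, -2.8], [0.0, -0.0, -3.8]]
slide [[-0.013, -0.034, 0.008], [-0.011, -0.035, 0.008], [-0.009, -0.035, 0.008], [-0.006, -0.036, 0.008], [0, 0, 0], [0, 0, 0], [0, 0, 0], [0, 0, 0]]
angular [[0.0, -0.0, -3.8], [0.0, -0.0, -3.8], [0.0, -0.0, -3.8], [0.0, -0.0, -3.8], [0, 0, 0], [0, 0, 0], [0, 0, 0], [0, 0, 0]]
end [ 0.4423 -0.0208  0.2497]
```

Emit:
arm_command --slide '[[-0.035, -0.02, 0], [-0.034, -0.022, 0], [-0.033, -0.024, 0], [-0.032, -0.025, 0], [-0.031, -0.027, 0], [-0.03, -0.028, 0], [-0.028, -0.029, 0], [0, 0, 0]]' --angular '[[0, 0, -2.8], [0, 0, -2.8], [0, 0, -2.8], [0, 0, -2.9], [0, 0, -2.8], [0, 0, -2.9], [0, 0, -2.8], [0, 0, 0]]' --hand '[0.085, 0.085, 0.085, 0.085, 0.085, 0.085, 0.085, 0.085]'

```text
time: 1.75
tool_pos: [0.39, 0.1503, 0.2835]
tcp_rot: [-0.098, -3.13, 0.018]
wrist_force: [-1.1, 0.3, -1.2]
width: 0.996
```

```bash
python3 -c "
from h import *
plan([((.4425,-.021,.25),Rdown(104))])"
```

```text
t 1.75 p [0.39   0.1503 0.2835] w 0.9962383398253382 F [-1.083   0.3091 -1.2149]
rows 5
slide [[-0.013, -0.033, 0.007], [-0.011, -0.034, 0.007], [-0.008, -0.035, 0.007], [-0.006, -0.035, 0.007], [-0.004, -0.036, 0.006], [0, 0, 0], [0, 0, 0], [0, 0, 0]]
angular [[-0.1, -0.1, -3.5], [-0.1, -0.1, -3.5], [-0.1, -0.1, -3.5], [-0.1, -0.2, -3.6], [-0.2, -0.1, -3.5], [0, 0, 0], [0, 0, 0], [0, 0, 0]]
end [ 0.4424 -0.0209  0.2505]
```

Emit:
arm_command --slide '[[-0.013, -0.033, 0.007], [-0.011, -0.034, 0.007], [-0.008, -0.035, 0.007], [-0.006, -0.035, 0.007], [-0.004, -0.036, 0.006], [0, 0, 0], [0, 0, 0], [0, 0, 0]]' --angular '[[-0.1, -0.1, -3.5], [-0.1, -0.1, -3.5], [-0.1, -0.1, -3.5], [-0.1, -0.2, -3.6], [-0.2, -0.1, -3.5], [0, 0, 0], [0, 0, 0], [0, 0, 0]]' --hand '[0.085, 0.085, 0.085, 0.085, 0.085, 0.085, 0.085, 0.085]'

```text
time: 2.55
tool_pos: [0.4482, -0.0184, 0.2433]
tcp_rot: [0.402, -3.107, -0.014]
wrist_force: [-0.0, -0.2, -0.1]
width: 0.996
```

```bash
python3 - <<'E'
from h import *
from workcell import bot
c=bot.get_calibration("wrist"); a=bot.read_camera("wrist")[:,:,::-1]
np.savez("w1.npz",**{k:np.array(v) for k,v in c.items()})
s=bot.read_state(); R=Ro.from_rotvec(s['tcp_rot']).as_matrix()
print(s['q'],s['tool_pos']); print(R, 'cam',-c['R'].T@c['t'])
cv2.imwrite("pics/w1.png",cv2.resize(a,(768,576),interpolation=cv2.INTER_CUBIC))
print(proj(c,(.4426,-.021,.148)), "x1.5",1.5*proj(c,(.4426,-.021,.148)))
E
```

```text
[-0.1015 -0.1918  2.0061  0.0068  1.3379 -1.9321] [ 0.4481 -0.0181  0.2434]
[[-0.9668 -0.2553 -0.0098]
 [-0.2554  0.9668  0.0076]
 [ 0.0075  0.0099 -0.9999]] cam [ 0.3836 -0.0377  0.4105]
[258.0859 180.5114] x1.5 [387.1288 270.7671]
```

View pics/w1.png

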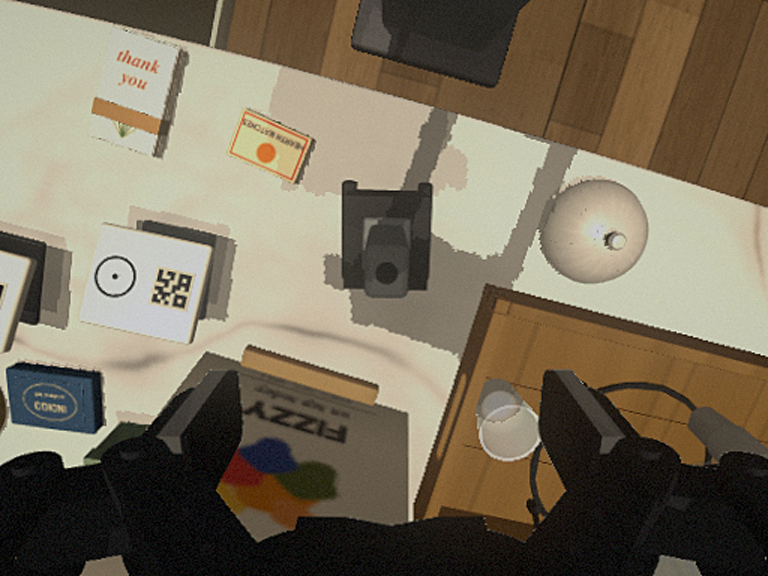

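```bash
python3 -c "
from h import *
plan([((.4425,-.021,.20),Rdown(104.5)),((.4425,-.021,.1),Rdown(104.5))],vmax=.03)
c=dict(np.load('w1.npz'));print(onz(c,(115/1.5,276/1.5),.062),onz(c,(172/1.5,289/1.5),.062),onz(c,(387/1.5,271/1.5),.148))
for p in [(365,297),(408,298)]: print(onz(c,(p[0]/1.5,p[1]/1.5),.148))"
```

```text
t 2.6 p [ 0.4481 -0.0181  0.2434] w 0.9933077226168958 F [ 1.0061  0.5675 -0.4635]
rows 6
slide [[0.003, -0.001, 0.022], [0.003, -0.001, 0.021], [-0.0, 0.0, 0.025], [-0.0, 0.0, 0.025], [-0.0, 0.0, 0.025], [-0.0, 0.0, 0.025], [0, 0, 0], [0, 0, 0]]
angular [[0.3, -0.2, 0.1], [0.3, -0.2, 0.2], [-0.0, -0.0, -0.0], [-0.0, -0.0, -0.0], [-0.0, -0.0, -0.0], [-0.0, -0.0, -0.0], [0, 0, 0], [0, 0, 0]]
end [ 0.4424 -0.0214  0.1004]
[ 0.5144 -0.2032  0.062 ] [ 0.5135 -0.1613  0.062 ] [ 0.4427 -0.021   0.148 ]
[ 0.4596 -0.0288  0.148 ]
[ 0.4543 -0.0064  0.148 ]
```

Emit:
arm_command --slide '[[0.003, -0.001, 0.022], [0.003, -0.001, 0.021], [0, 0, 0.02], [0, 0, 0.01], [0, 0, 0], [0, 0, 0], [0, 0, 0], [0, 0, 0]]' --angular '[[0.3, -0.2, 0.1], [0.3, -0.2, 0.2], [0, 0, 0], [0, 0, 0], [0, 0, 0], [0, 0, 0], [0, 0, 0], [0, 0, 0]]' --hand '[0.085, 0.085, 0.085, 0.085, 0.085, 0.085, 0.085, 0.085]'

```text
time: 3.4
tool_pos: [0.4458, -0.0137, 0.1733]
tcp_rot: [-0.411, 3.106, -0.002]
wrist_force: [-0.1, 0.3, -0.3]
width: 0.996
```

```bash
python3 -c "
from h import *
plan([((.4425,-.021,.12),Rdown(104.5)),((.4425,-.021,.1),Rdown(104.5))],vmax=.025,fine=True)
from workcell import bot
print(Ro.from_rotvec(bot.read_state()['tcp_rot']).as_matrix())"
```

```text
t 3.4 p [ 0.4458 -0.0137  0.1733] w 0.9960248017628311 F [-0.1261  0.2525 -0.253 ]
rows 4
slide [[0.0018, -0.002, 0.0177], [0.0018, -0.002, 0.0178], [0.0017, -0.0021, 0.0177], [0.0, -0.0, 0.02], [0, 0, 0], [0, 0, 0], [0, 0, 0], [0, 0, 0]]
angular [[-0.0, 0.2, 0.2], [-0.1, 0.1, 0.2], [-0.0, 0.2, 0.2], [-0.0, -0.0, -0.0], [0, 0, 0], [0, 0, 0], [0, 0, 0], [0, 0, 0]]
end [ 0.4425 -0.021   0.1   ]
[[-0.9656 -0.2598  0.0089]
 [-0.2599  0.9656  0.0002]
 [-0.0086 -0.0021 -1.    ]]
```

Emit:
arm_command --slide '[[0.002, -0.003, 0.017], [0.002, -0.003, 0.017], [0.002, -0.003, 0.017], [0, 0, 0.015], [0, 0, 0.005], [0, 0, 0], [0, 0, 0], [0, 0, 0]]' --angular '[[0, 0.2, 0.2], [0, 0.2, 0.2], [0, 0.2, 0.2], [0, 0, 0], [0, 0, 0], [0, 0, 0], [0, 0, 0], [0, 0, 0]]' --hand '[0.085, 0.085, 0.085, 0.085, 0.085, 0.085, 0.085, 0.085]'

```text
time: 4.2
tool_pos: [0.4502, -0.0255, 0.1086]
tcp_rot: [-0.391, 3.104, -0.009]
wrist_force: [-0.4, 0.2, 0.9]
width: 0.994
```

```bash
python3 - <<'E'
from h import *
plan([((.4425,-.021,.1),Rdown(104.5))],vmax=.025,fine=True)
from workcell import bot
c=bot.get_calibration("wrist"); a=bot.read_camera("wrist")[:,:,::-1]
cv2.imwrite("pics/w2.png",cv2.resize(a,(768,576),interpolation=cv2.INTER_CUBIC))
print(1.5*proj(c,(.4426,-.021,.148)))
print(Ro.from_rotvec(bot.read_state()['tcp_rot']).as_matrix())
E
```

```text
t 4.2 p [ 0.4502 -0.0255  0.1086] w 0.993917673057288 F [-0.3581  0.2355  0.8817]
rows 1
slide [[0.0064, 0.0063, 0.0084], [0, 0, 0], [0, 0, 0], [0, 0, 0], [0, 0, 0], [0, 0, 0], [0, 0, 0], [0, 0, 0]]
angular [[-0.4, 0.7, -0.1], [0, 0, 0], [0, 0, 0], [0, 0, 0], [0, 0, 0], [0, 0, 0], [0, 0, 0], [0, 0, 0]]
end [ 0.4425 -0.021   0.1   ]
[413.6611 384.8136]
[[-0.9686 -0.2481  0.0146]
 [-0.2482  0.9687 -0.0042]
 [-0.0131 -0.0077 -0.9999]]
```

View pics/w2.png

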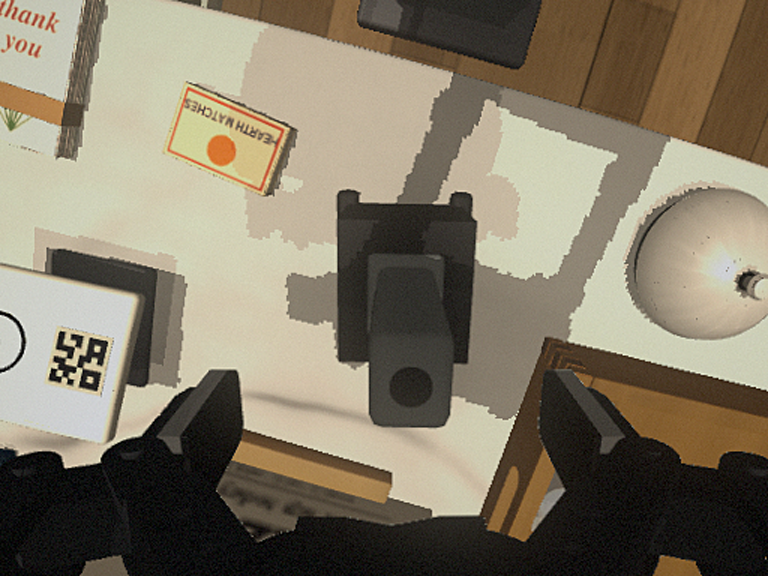

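Emit:
arm_command --slide '[[0.004, 0.003, 0.003], [0.003, 0.003, 0.003], [0.001, 0.0, 0.002], [0, 0, 0], [0, 0, 0], [0, 0, 0], [0, 0, 0], [0, 0, 0]]' --angular '[[-0.2, 0.4, 0], [-0.2, 0.3, 0], [0, 0, 0], [0, 0, 0], [0, 0, 0], [0, 0, 0], [0, 0, 0], [0, 0, 0]]' --hand '[0.085, 0.085, 0.085, 0.085, 0.085, 0.085, 0.085, 0.085]'

```text
time: 5.05
tool_pos: [0.4413, -0.0213, 0.1013]
tcp_rot: [-0.393, 3.115, -0.001]
wrist_force: [-0.5, -0.1, 0.7]
width: 0.995
```

```bash
python3 - <<'E'
from h import *
plan([((.4425,-.021,.1),Rdown(104.5))],vmax=.025,fine=True)
E
```

```text
t 5.05 p [ 0.4413 -0.0213  0.1013] w 0.9945741369305984 F [-0.4859 -0.0833  0.7028]
rows 1
slide [[-0.0012, -0.0, 0.0013], [0, 0, 0], [0, 0, 0], [0, 0, 0], [0, 0, 0], [0, 0, 0], [0, 0, 0], [0, 0, 0]]
angular [[-0.1, 0.1, -0.1], [0, 0, 0], [0, 0, 0], [0, 0, 0], [0, 0, 0], [0, 0, 0], [0, 0, 0], [0, 0, 0]]
end [ 0.4425 -0.021   0.1   ]
```

Emit:
arm_command --slide '[[-0.001, 0, 0.001], [0, 0, 0], [0, 0, 0], [0, 0, 0], [0, 0, 0], [0, 0, 0], [0, 0, 0], [0, 0, 0]]' --angular '[[0, 0, 0], [0, 0, 0], [0, 0, 0], [0, 0, 0], [0, 0, 0], [0, 0, 0], [0, 0, 0], [0, 0, 0]]' --hand '[0.06, 0.04, 0.03, 0.015, 0.015, 0.015, 0.015, 0.015]' --squeeze 50

```text
time: 5.85
tool_pos: [0.4429, -0.0212, 0.1006]
tcp_rot: [-0.393, 3.114, -0.001]
wrist_force: [0.1, 0.1, 0.2]
width: 0.27
```

```bash
python3 - <<'E'
from h import *
plan([((.4425,-.021,.1),Rdown(104.5))],vmax=.025,fine=True)
from workcell import bot
s=bot.read_state();R=Ro.from_rotvec(s['tcp_rot']).as_matrix();print(R)
E
```

```text
t 5.85 p [ 0.4429 -0.0212  0.1006] w 0.2698061950392876 F [0.0627 0.0937 0.2485]
rows 1
slide [[0.0004, 0.0003, 0.0006], [0, 0, 0], [0, 0, 0], [0, 0, 0], [0, 0, 0], [0, 0, 0], [0, 0, 0], [0, 0, 0]]
angular [[-0.1, 0.2, -0.1], [0, 0, 0], [0, 0, 0], [0, 0, 0], [0, 0, 0], [0, 0, 0], [0, 0, 0], [0, 0, 0]]
end [ 0.4424 -0.021   0.1   ]
[[-0.9687 -0.2483  0.0031]
 [-0.2483  0.9687 -0.0005]
 [-0.0029 -0.0013 -1.    ]]
```

Emit:
arm_command --slide '[[0, 0, -0.008], [0, 0, -0.01], [0, 0, -0.01], [0, 0, -0.01], [0, 0, 0], [0, 0, 0], [0, 0, 0], [0, 0, 0]]' --angular '[[0, 0, 0], [0, 0, 0], [0, 0, 0], [0, 0, 0], [0, 0, 0], [0, 0, 0], [0, 0, 0], [0, 0, 0]]' --hand '[0.015, 0.015, 0.015, 0.015, 0.015, 0.015, 0.015, 0.015]'

```text
time: 6.65
tool_pos: [0.4424, -0.021, 0.1422]
tcp_rot: [-0.393, 3.114, -0.001]
wrist_force: [-0.3, 0.2, -1.2]
width: 0.268
```

```bash
python3 - <<'E'
from h import *
plan([((.4427,-.021,.17),Rdown(104.3))],vmax=.015,fine=True)
E
```

```text
t 6.65 p [ 0.4424 -0.021   0.1422] w 0.2679077406560428 F [-0.3153  0.2236 -1.1811]
rows 2
slide [[-0.0002, -0.0, -0.0139], [-0.0002, -0.0001, -0.0139], [0, 0, 0], [0, 0, 0], [0, 0, 0], [0, 0, 0], [0, 0, 0], [0, 0, 0]]
angular [[-0.0, 0.1, 0.0], [-0.1, 0.1, 0.1], [0, 0, 0], [0, 0, 0], [0, 0, 0], [0, 0, 0], [0, 0, 0], [0, 0, 0]]
end [ 0.4427 -0.021   0.17  ]
```

Emit:
arm_command --slide '[[0, 0, -0.012], [0, 0, -0.015], [0, 0, -0.02], [0, 0, -0.025], [0, 0, -0.025], [0, 0, -0.01], [0, 0, 0], [0, 0, 0]]' --angular '[[0, 0, 0], [0, 0, 0], [0, 0, 0], [0, 0, 0], [0, 0, 0], [0, 0, 0], [0, 0, 0], [0, 0, 0]]' --hand '[0.015, 0.015, 0.015, 0.015, 0.015, 0.015, 0.015, 0.015]'

```text
time: 7.45
tool_pos: [0.4399, -0.0208, 0.2532]
tcp_rot: [0.393, -3.114, -0.001]
wrist_force: [-0.9, -0.0, -1.4]
width: 0.275
```

```bash
python3 - <<'E'
from h import *
from workcell import bot
s=bot.read_state();R=Ro.from_rotvec(s['tcp_rot']).as_matrix();print(R)
S=bot.get_calibration("side");C=bot.get_calibration("scene")
tip=s['tool_pos']+R@[0,0,.0846]
for n,c in (("side",S),("scene",C)):
    a=bot.read_camera(n)[:,:,::-1]; u=proj(c,tip); x0,y0=int(u[0])-50,int(u[1])-70
    print(n,'tip',u,x0,y0, (u-[x0,y0])*6,'collar',[((proj(c,s['tool_pos']+R@[dx,dy,.0846-.044])-[x0,y0])*6).round() for dx,dy in [(-.019,-.0165),(-.019,.0165),(.019,-.0165),(.019,.0165)]])
    cv2.imwrite(f"pics/{n}1.png",cv2.resize(a[y0:y0+100,x0:x0+100],(600,600),interpolation=cv2.INTER_CUBIC))
plan([((.4427,-.021,.17),Rdown(104.3))],vmax=.015,fine=True)
E
```

```text
[[-0.9687 -0.2483 -0.0028]
 [-0.2483  0.9687  0.0002]
 [ 0.0026  0.0009 -1.    ]]
side tip [283.7104 189.1887] 233 119 [304.2625 421.1322] collar [array([252., 302.]), array([254., 380.]), array([367., 302.]), array([373., 380.])]
scene tip [258.3795 173.4501] 208 103 [302.277  422.7003] collar [array([293., 288.]), array([235., 310.]), array([374., 311.]), array([317., 334.])]
t 7.55 p [ 0.4394 -0.0207  0.2525] w 0.2688322678785675 F [-0.7346  0.6227 -0.4758]
rows 6
slide [[-0.0006, -0.0002, 0.0137], [-0.0006, -0.0002, 0.0138], [-0.0006, -0.0002, 0.0137], [-0.0005, -0.0002, 0.0138], [-0.0005, -0.0002, 0.0137], [-0.0006, -0.0002, 0.0138], [0, 0, 0], [0, 0, 0]]
angular [[0.0, -0.0, 0.0], [0.0, -0.0, 0.0], [0.0, -0.1, 0.0], [0.0, -0.0, 0.0], [0.0, -0.1, 0.0], [0.1, -0.0, 0.1], [0, 0, 0], [0, 0, 0]]
end [ 0.4428 -0.021   0.17  ]
```

View pics/side1.png

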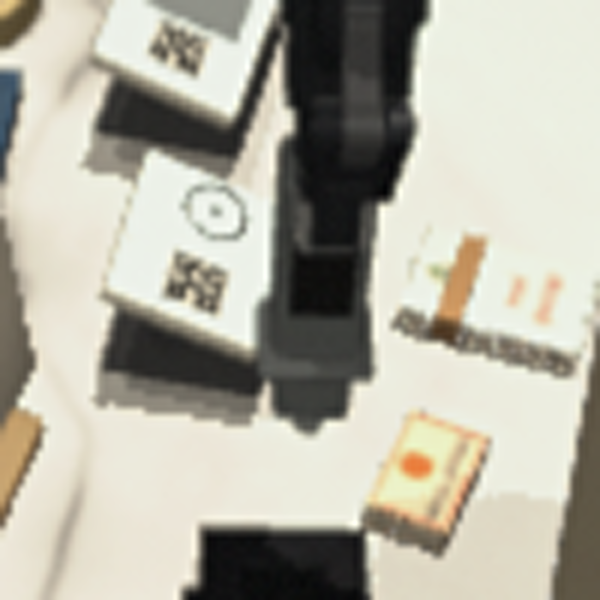

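View pics/scene1.png

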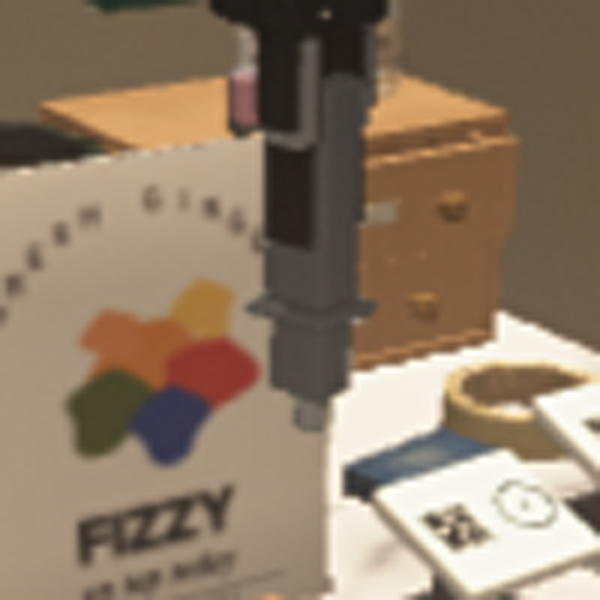

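```bash
cat >> h.py <<'E'
def Rlab(yaw=-15.,lyaw=0.):
    t=np.radians(20); L=Ro.from_euler('z',lyaw,degrees=True)
    z=np.array([np.sin(t),0,-np.cos(t)]); x=np.array([-np.cos(t),0,-np.sin(t)]); y=np.cross(z,x)
    n=-z
    return (L*Ro.from_rotvec(n*np.radians(yaw))).apply(np.stack([x,y,z])).T
def tcp_for(pt,d,yaw=-15.,lyaw=0.,tip=(0,0,.0846)):
    R=Rlab(yaw,lyaw); n=-R[:,2]; return np.array(pt)+n*d-R@np.array(tip), R
CODE=np.array([.555,-.303,.0615]); SPOT=np.array([.554,-.3835,.0615])
E
python3 - <<'E'
from h import *
p,R=tcp_for(CODE,.11); print(p,R)
plan([((p[0]-.02,-.15,.255),Rlab(-15)if 0 else Ro.from_matrix(Rdown(104)).as_matrix()),(p,R)],vmax=.035,wmax=6)
plan([(p,R)],vmax=.03,wmax=6)
E
```

```text
[ 0.4884 -0.303   0.2444] [[-0.9077  0.2432  0.342 ]
 [ 0.2588  0.9659  0.    ]
 [-0.3304  0.0885 -0.9397]]
t 7.55 p [ 0.4394 -0.0207  0.2525] w 0.2688322678785675 F [-0.7346  0.6227 -0.4758]
rows 9
slide [[0.001, -0.033, -0.001], [0.001, -0.033, -0.001], [0.001, -0.033, -0.0], [0.001, -0.033, -0.001], [0.003, -0.031, 0.002], [0.001, -0.031, 0.002], [-0.002, -0.031, 0.002], [-0.006, -0.03, 0.003]]
angular [[0.0, -0.1, 0.1], [0.0, -0.0, 0.1], [0.0, -0.1, 0.1], [0.1, -0.0, 0.1], [-0.0, -4.0, 5.7], [-0.1, -4.1, 5.7], [-0.0, -4.0, 5.8], [-0.1, -4.1, 5.7]]
slide [[-0.008, -0.03, 0.002], [0, 0, 0], [0, 0, 0], [0, 0, 0], [0, 0, 0], [0, 0, 0], [0, 0, 0], [0, 0, 0]]
angular [[-0.0, -4.0, 5.8], [0, 0, 0], [0, 0, 0], [0, 0, 0], [0, 0, 0], [0, 0, 0], [0, 0, 0], [0, 0, 0]]
end [ 0.4884 -0.3032  0.2448]
t 7.55 p [ 0.4394 -0.0207  0.2525] w 0.2688322678785675 F [-0.7346  0.6227 -0.4758]
rows 10
slide [[0.002, -0.029, 0.001], [0.001, -0.029, 0.001], [-0.001, -0.029, 0.001], [-0.002, -0.028, 0.001], [-0.003, -0.028, 0.001], [-0.005, -0.028, 0.001], [-0.006, -0.028, 0.001], [-0.008, -0.028, 0.001]]
angular [[-0.0, -2.0, 2.9], [-0.0, -2.1, 2.9], [-0.0, -2.0, 2.9], [-0.0, -2.1, 2.9], [-0.0, -2.0, 2.9], [-0.0, -2.1, 2.9], [-0.0, -2.0, 2.9], [-0.0, -2.0, 2.9]]
slide [[-0.009, -0.027, 0.001], [-0.01, -0.027, 0.002], [0, 0, 0], [0, 0, 0], [0, 0, 0], [0, 0, 0], [0, 0, 0], [0, 0, 0]]
angular [[-0.0, -2.1, 2.9], [-0.1, -2.0, 3.0], [0, 0, 0], [0, 0, 0], [0, 0, 0], [0, 0, 0], [0, 0, 0], [0, 0, 0]]
end [ 0.4886 -0.3034  0.2447]
```

Emit:
arm_command --slide '[[0.002, -0.029, 0.001], [0.001, -0.029, 0.001], [-0.001, -0.029, 0.001], [-0.002, -0.028, 0.001], [-0.003, -0.028, 0.001], [-0.005, -0.028, 0.001], [-0.006, -0.028, 0.001], [-0.003, -0.014, 0]]' --angular '[[0, -2, 2.9], [0, -2, 2.9], [0, -2, 2.9], [0, -2, 2.9], [0, -2, 2.9], [0, -2, 2.9], [0, -2, 2.9], [0, -1, 1.5]]' --hand '[0.015, 0.015, 0.015, 0.015, 0.015, 0.015, 0.015, 0.015]'

```text
time: 8.35
tool_pos: [0.4697, -0.2349, 0.2311]
tcp_rot: [0.206, 2.89, 0.061]
wrist_force: [0.4, 0.1, -2.0]
width: 0.27
```

```bash
python3 - <<'E'
from h import *
p,R=tcp_for(CODE,.11)
plan([(p,R)],vmax=.02,wmax=3)
from workcell import bot
print(bot.read_state()['q'])
E
```

```text
t 8.35 p [ 0.4697 -0.2349  0.2311] w 0.26987586744451075 F [ 0.4161  0.1313 -1.9945]
rows 4
slide [[-0.008, -0.016, -0.002], [-0.008, -0.016, -0.002], [-0.009, -0.015, -0.002], [-0.009, -0.016, -0.003], [0, 0, 0], [0, 0, 0], [0, 0, 0], [0, 0, 0]]
angular [[0.0, -1.5, 1.6], [0.1, -1.5, 1.7], [0.0, -1.5, 1.6], [0.1, -1.6, 1.7], [0, 0, 0], [0, 0, 0], [0, 0, 0], [0, 0, 0]]
end [ 0.4881 -0.3033  0.2447]
[-0.6274 -0.1817  2.0409  0.1833  1.1028 -2.124 ]
```

Emit:
arm_command --slide '[[-0.008, -0.016, -0.002], [-0.008, -0.016, -0.002], [-0.009, -0.015, -0.002], [-0.009, -0.016, -0.003], [0, 0, 0], [0, 0, 0], [0, 0, 0], [0, 0, 0]]' --angular '[[0, -1.5, 1.6], [0, -1.5, 1.7], [0, -1.5, 1.6], [0.1, -1.6, 1.7], [0, 0, 0], [0, 0, 0], [0, 0, 0], [0, 0, 0]]' --hand '[0.015, 0.015, 0.015, 0.015, 0.015, 0.015, 0.015, 0.015]'

```text
time: 9.15
tool_pos: [0.4806, -0.3028, 0.2296]
tcp_rot: [0.382, 2.786, 0.084]
wrist_force: [-0.2, 0.6, -1.4]
width: 0.268
```

```bash
cat > look.py <<'E'
import sys
from h import *
from workcell import bot
tag=sys.argv[1]; cams=sys.argv[2:]
s=bot.read_state();R=Ro.from_rotvec(s['tcp_rot']).as_matrix();tip=s['tool_pos']+R@[0,0,.0846]
print('tip',tip,'z',R[:,2],'q',s['q'],'F',s['wrist_force'])
for n in cams:
    c=bot.get_calibration(n);a=bot.read_camera(n)[:,:,::-1]
    np.savez(f"{n}_{tag}.npz",**{k:np.array(v) for k,v in c.items()})
    if n=='wrist': cv2.imwrite(f"pics/{n}_{tag}.png",cv2.resize(a,(768,576),interpolation=cv2.INTER_CUBIC)); print('tip*1.5',1.5*proj(c,tip),'code',1.5*proj(c,CODE),'spot',1.5*proj(c,SPOT)); continue
    u=proj(c,tip);v=proj(c,SPOT); x0,y0=((u+v)/2-[40,45]).astype(int)
    f=lambda p:((proj(c,p)-[x0,y0]+.5)*7.5-.5).round(1)
    print(n,'off',x0,y0,'tip',f(tip),'spot',f(SPOT),'code',f(CODE))
    cv2.imwrite(f"pics/{n}_{tag}.png",cv2.resize(a[y0:y0+80,x0:x0+80],(600,600),interpolation=cv2.INTER_CUBIC))
E
python3 - <<'E'
from h import *
p,R=tcp_for(CODE,.11)
plan([(p,R)],vmax=.02,wmax=3,fine=True)
E
python3 look.py a side scene wrist
```

```text
t 9.15 p [ 0.4806 -0.3028  0.2296] w 0.2680039610364335 F [-0.2108  0.6401 -1.4359]
rows 1
slide [[-0.0118, 0.0032, -0.0114], [0, 0, 0], [0, 0, 0], [0, 0, 0], [0, 0, 0], [0, 0, 0], [0, 0, 0], [0, 0, 0]]
angular [[0.5, -1.1, -0.8], [0, 0, 0], [0, 0, 0], [0, 0, 0], [0, 0, 0], [0, 0, 0], [0, 0, 0], [0, 0, 0]]
end [ 0.4884 -0.3031  0.2444]
tip [ 0.5083 -0.3016  0.1497] z [ 0.3271  0.0135 -0.9449] q [-0.7621 -0.1289  2.0157  0.2774  1.036  -2.1761] F [-0.2108  0.6401 -1.4359]
side off 234 61 tip [349.2 331. ] spot [270.6 356.5] code [218.2 492. ]
scene off 286 114 tip [287.9 277.8] spot [326.  415.5] code [183.  456.5]
tip*1.5 [391.2718 285.4517] code [393.106  269.8598] spot [284.7963 298.862 ]
```

View pics/side_a.png

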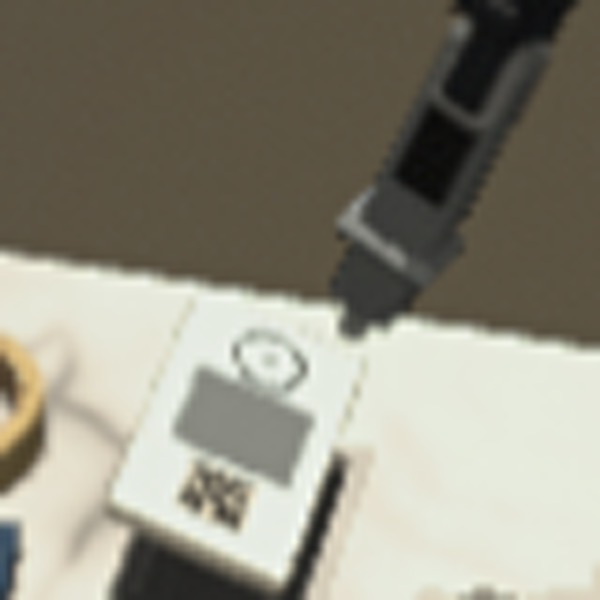

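View pics/scene_a.png

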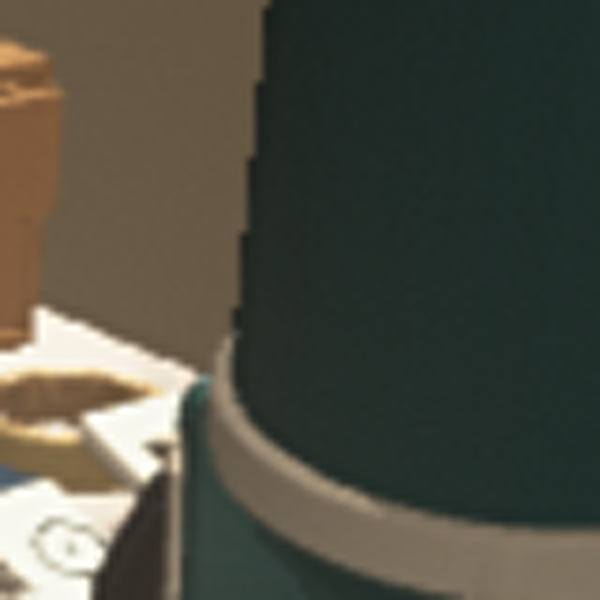

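View pics/wrist_a.png

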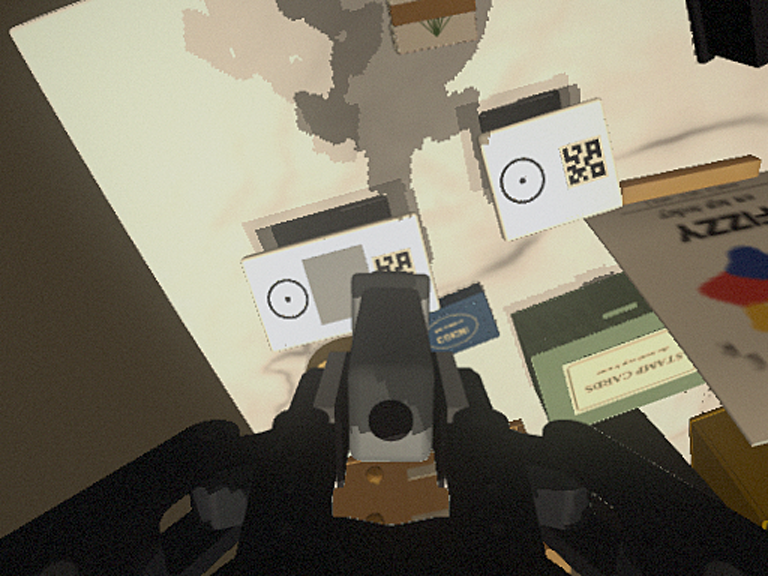

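```bash
python3 - <<'E'
from h import *
c=dict(np.load('wrist_a.npz'));S=dict(np.load('side_a.npz'))
u=lambda x,y:uc((x,y),1.5,(0,0))
print(onz(c,u(288,299),.0615)); print(tri((c,u(288,299)),(S,uc((269,360),7.5,(234,61)))))
print(onz(S,uc((269,360),7.5,(234,61)),.0615),onz(S,uc((216,494),7.5,(234,61)),.0615))
# corners of plate in wrist image: lower-left bottom (273,350), near-left(242,257), near right (416,214)
h=.037*np.sin(np.radians(20))
for p,z in [((273,349),.062+h),((242,258),.062-h),((416,214),.062-h)]: print(onz(c,u(*p),z))
E
```

```text
[ 0.5546 -0.3815  0.0615]
(array([ 0.5543, -0.3813,  0.0617]), [np.float64(0.19660723237190145), np.float64(0.19660723237196423)])
[ 0.5541 -0.3813  0.0615] [ 0.5555 -0.3017  0.0615]
[ 0.5845 -0.4039  0.0747]
[ 0.5191 -0.403   0.0493]
[ 0.5235 -0.2773  0.0493]
```

```bash
cat >> h.py <<'E'
CODE=np.array([.5558,-.3016,.0618]); SPOT=np.array([.5542,-.3815,.0617]); LY=-1.2
E
python3 - <<'E'
from h import *
p,R=tcp_for(CODE,.11,lyaw=LY);p2,_=tcp_for(CODE,.055,lyaw=LY)
plan([(p,R),(p2,R)],vmax=.015,wmax=3,fine=True)
E
```

```text
t 9.3 p [ 0.481  -0.3031  0.2302] w 0.2657395672133059 F [-0.1808  0.0775 -1.1173]
rows 6
slide [[-0.0056, 0.0032, -0.0054], [-0.0057, 0.0031, -0.0054], [-0.0, 0.0, 0.0137], [-0.0, 0.0, 0.0138], [-0.0, 0.0, 0.0137], [-0.0, 0.0, 0.0138], [0, 0, 0], [0, 0, 0]]
angular [[0.4, -0.6, 0.2], [0.5, -0.5, 0.2], [-0.0, -0.0, -0.0], [-0.0, -0.0, -0.0], [-0.0, -0.0, -0.0], [-0.0, -0.0, -0.0], [0, 0, 0], [0, 0, 0]]
end [ 0.508  -0.3006  0.1929]
```

Emit:
arm_command --slide '[[-0.006, 0.003, -0.005], [-0.006, 0.003, -0.005], [0, 0, 0.01], [0, 0, 0.012], [0, 0, 0.012], [0, 0, 0.008], [0, 0, 0], [0, 0, 0]]' --angular '[[0.4, -0.6, 0.2], [0.5, -0.5, 0.2], [0, 0, 0], [0, 0, 0], [0, 0, 0], [0, 0, 0], [0, 0, 0], [0, 0, 0]]' --hand '[0.015, 0.015, 0.015, 0.015, 0.015, 0.015, 0.015, 0.015]'

```text
time: 10.1
tool_pos: [0.5068, -0.2993, 0.2015]
tcp_rot: [0.393, 2.767, 0.058]
wrist_force: [0.1, 0.0, -0.3]
width: 0.268
```

```bash
python3 - <<'E'
from h import *
p2,R=tcp_for(CODE,.055,lyaw=LY)
plan([(p2,R)],vmax=.008,wmax=1,fine=True)
E
```

```text
t 10.1 p [ 0.5068 -0.2993  0.2015] w 0.26813865789012964 F [ 0.0682  0.0351 -0.347 ]
rows 2
slide [[0.0007, -0.0008, 0.0042], [0.0006, -0.0008, 0.0043], [0, 0, 0], [0, 0, 0], [0, 0, 0], [0, 0, 0], [0, 0, 0], [0, 0, 0]]
angular [[-0.0, -0.0, 0.0], [-0.0, -0.0, 0.0], [0, 0, 0], [0, 0, 0], [0, 0, 0], [0, 0, 0], [0, 0, 0], [0, 0, 0]]
end [ 0.5081 -0.3006  0.1929]
```

Emit:
arm_command --slide '[[0, -0.001, 0.003], [0.001, -0.001, 0.004], [0, 0, 0], [0, 0, 0], [0, 0, 0], [0, 0, 0], [0, 0, 0], [0, 0, 0]]' --angular '[[0, 0, 0], [0, 0, 0], [0, 0, 0], [0, 0, 0], [0, 0, 0], [0, 0, 0], [0, 0, 0], [0, 0, 0]]' --hand '[0.015, 0.015, 0.015, 0.015, 0.015, 0.015, 0.015, 0.015]'

```text
time: 10.9
tool_pos: [0.5081, -0.3022, 0.1953]
tcp_rot: [0.394, 2.765, 0.056]
wrist_force: [-0.2, -0.4, -0.6]
width: 0.267
```

Emit:
arm_command --slide '[[0, 0, 0], [0, 0, 0], [0, 0, 0], [0, 0, 0], [0, 0, 0], [0, 0, 0], [0, 0, 0], [0, 0, 0]]' --angular '[[0, 0, 0], [0, 0, 0], [0, 0, 0], [0, 0, 0], [0, 0, 0], [0, 0, 0], [0, 0, 0], [0, 0, 0]]' --hand '[0.015, 0.015, 0.015, 0.015, 0.015, 0.015, 0.015, 0.015]'

```text
time: 11.7
tool_pos: [0.5082, -0.3022, 0.1954]
tcp_rot: [0.393, 2.765, 0.056]
wrist_force: [0.2, -0.4, -0.8]
width: 0.266
```

```bash
python3 - <<'E'
from h import *
p2,R=tcp_for(CODE,.055,lyaw=LY)
plan([(p2,R)],vmax=.008,wmax=1,fine=True)
E
python3 look.py b side wrist
```

```text
t 11.7 p [ 0.5082 -0.3022  0.1954] w 0.26648885923066207 F [ 0.1671 -0.4124 -0.8173]
rows 1
slide [[0.0013, 0.0013, 0.0023], [0, 0, 0], [0, 0, 0], [0, 0, 0], [0, 0, 0], [0, 0, 0], [0, 0, 0], [0, 0, 0]]
angular [[-0.1, 0.1, 0.0], [0, 0, 0], [0, 0, 0], [0, 0, 0], [0, 0, 0], [0, 0, 0], [0, 0, 0], [0, 0, 0]]
end [ 0.5081 -0.3006  0.193 ]
tip [ 0.5372 -0.303   0.116 ] z [ 0.3434 -0.0098 -0.9391] q [-0.7175 -0.0795  2.0398  0.2771  0.9249 -2.1445] F [ 0.1671 -0.4124 -0.8173]
side off 229 65 tip [304.7 358.8] spot [306.4 329.3] code [252.8 463.6]
tip*1.5 [391.2145 286.254 ] code [393.5235 259.2572] spot [271.6408 291.336 ]
```

View pics/side_b.png

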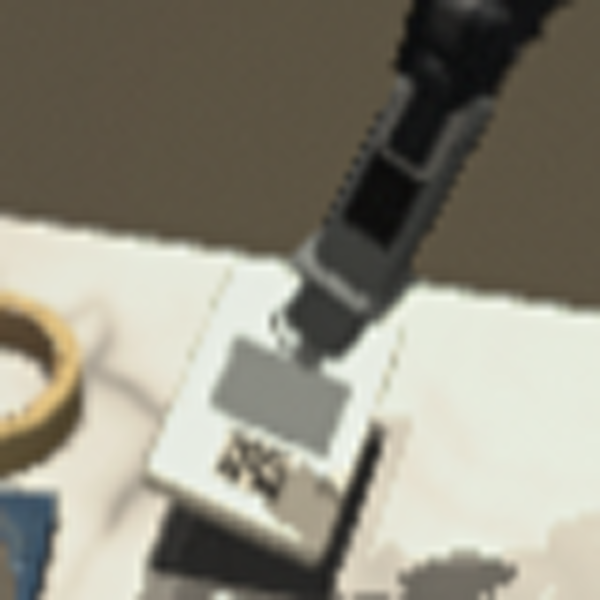

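View pics/wrist_b.png

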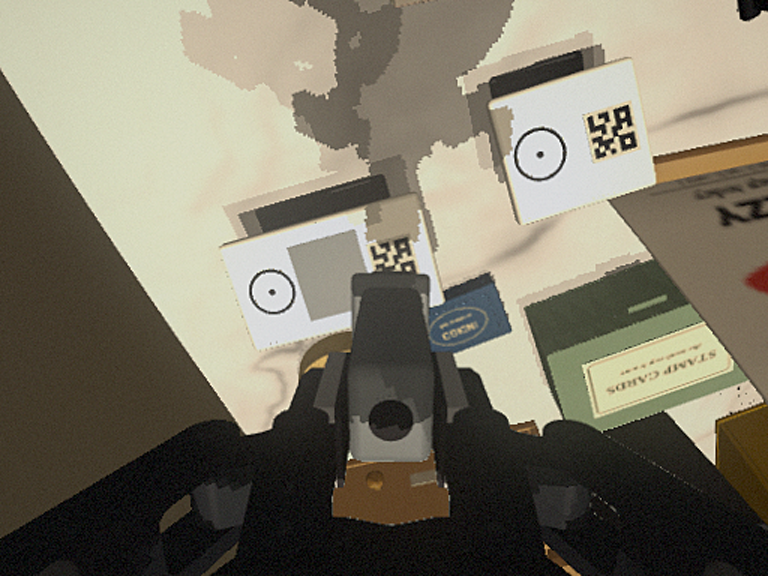

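Emit:
arm_command --slide '[[0, 0, 0], [0, 0, 0], [0, 0, 0], [0, 0, 0], [0, 0, 0], [0, 0, 0], [0, 0, 0], [0, 0, 0]]' --angular '[[0, 0, 0], [0, 0, 0], [0, 0, 0], [0, 0, 0], [0, 0, 0], [0, 0, 0], [0, 0, 0], [0, 0, 0]]' --hand '[0.015, 0.015, 0.015, 0.015, 0.015, 0.015, 0.015, 0.015]'

```text
time: 12.6
tool_pos: [0.5082, -0.3022, 0.1955]
tcp_rot: [0.393, 2.765, 0.056]
wrist_force: [-0.5, -0.3, -0.5]
width: 0.271
```

```bash
python3 - <<'E'
from h import *
p2,R=tcp_for(SPOT,.05,lyaw=LY)
plan([(p2,R)],vmax=.016,wmax=1,fine=True)
E
```

```text
t 12.6 p [ 0.5082 -0.3022  0.1955] w 0.27079070535896665 F [-0.4908 -0.3368 -0.5434]
rows 5
slide [[-0.0039, -0.0152, 0.0015], [-0.0038, -0.0152, 0.0015], [-0.0039, -0.0152, 0.0015], [-0.0038, -0.0151, 0.0016], [-0.0039, -0.0152, 0.0015], [0, 0, 0], [0, 0, 0], [0, 0, 0]]
angular [[-0.0, 0.0, 0.0], [-0.0, 0.0, 0.0], [-0.0, 0.0, 0.0], [-0.1, 0.1, 0.0], [-0.0, 0.0, 0.0], [0, 0, 0], [0, 0, 0], [0, 0, 0]]
end [ 0.5082 -0.3805  0.1882]
```

Emit:
arm_command --slide '[[-0.004, -0.015, 0], [-0.004, -0.015, 0], [-0.004, -0.015, 0], [-0.004, -0.015, 0], [-0.003, -0.012, 0], [0, 0, 0], [0, 0, 0], [0, 0, 0]]' --angular '[[0, 0, 0], [0, 0, 0], [0, 0, 0], [0, 0, 0], [0, 0, 0], [0, 0, 0], [0, 0, 0], [0, 0, 0]]' --hand '[0.015, 0.015, 0.015, 0.015, 0.015, 0.015, 0.015, 0.015]'

```text
time: 13.4
tool_pos: [0.5057, -0.3854, 0.1952]
tcp_rot: [0.397, 2.764, 0.055]
wrist_force: [0.7, -0.0, -1.9]
width: 0.273
```

```bash
python3 - <<'E'
from h import *
p2,R=tcp_for(SPOT,.025,lyaw=LY)
plan([(p2,R)],vmax=.01,wmax=1,fine=True)
E
```

```text
t 13.4 p [ 0.5057 -0.3854  0.1952] w 0.27291711582694766 F [ 0.7398 -0.0193 -1.9156]
rows 4
slide [[0.0004, 0.0012, 0.0081], [0.0004, 0.0012, 0.0081], [0.0004, 0.0012, 0.0081], [0.0003, 0.0012, 0.008], [0, 0, 0], [0, 0, 0], [0, 0, 0], [0, 0, 0]]
angular [[-0.0, 0.0, -0.0], [-0.1, 0.0, -0.0], [-0.0, 0.1, -0.1], [-0.1, 0.0, -0.0], [0, 0, 0], [0, 0, 0], [0, 0, 0], [0, 0, 0]]
end [ 0.5168 -0.3807  0.1647]
```

Emit:
arm_command --slide '[[0, 0.001, 0.008], [0, 0.001, 0.008], [0, 0.001, 0.008], [0, 0.001, 0.006], [0, 0, 0], [0, 0, 0], [0, 0, 0], [0, 0, 0]]' --angular '[[0, 0, 0], [0, 0, 0], [0, 0, 0], [0, 0, 0], [0, 0, 0], [0, 0, 0], [0, 0, 0], [0, 0, 0]]' --hand '[0.015, 0.015, 0.015, 0.015, 0.015, 0.015, 0.015, 0.015]'

```text
time: 14.2
tool_pos: [0.5182, -0.3782, 0.1636]
tcp_rot: [0.393, 2.767, 0.058]
wrist_force: [-0.3, -0.1, -1.0]
width: 0.271
```

```bash
python3 - <<'E'
from h import *
p2,R=tcp_for(SPOT,.01,lyaw=LY)
plan([(p2,R)],vmax=.005,wmax=1,fine=True)
E
python3 look.py c side scene wrist
```

```text
t 14.2 p [ 0.5182 -0.3782  0.1636] w 0.2705659701626428 F [-0.2984 -0.0689 -0.9684]
rows 3
slide [[0.0001, -0.0009, 0.0045], [0.0001, -0.0009, 0.0045], [0.0001, -0.0009, 0.0045], [0, 0, 0], [0, 0, 0], [0, 0, 0], [0, 0, 0], [0, 0, 0]]
angular [[-0.0, 0.0, 0.0], [-0.0, 0.0, 0.0], [-0.0, 0.0, 0.0], [0, 0, 0], [0, 0, 0], [0, 0, 0], [0, 0, 0], [0, 0, 0]]
end [ 0.5218 -0.3808  0.1506]
tip [ 0.5471 -0.3788  0.0841] z [ 0.342  -0.0077 -0.9397] q [-0.8114  0.0631  1.9596  0.3169  0.8929 -2.2718] F [-0.2984 -0.0689 -0.9684]
side off 230 60 tip [316.4 329.3] spot [298.9 366.8] code [245.3 501.1]
scene off 289 121 tip [313.7 318.9] spot [299.8 363.4] code [156.6 403.5]
tip*1.5 [391.4203 286.0164] code [527.0933 237.8229] spot [386.4582 274.3946]
```

View pics/side_c.png

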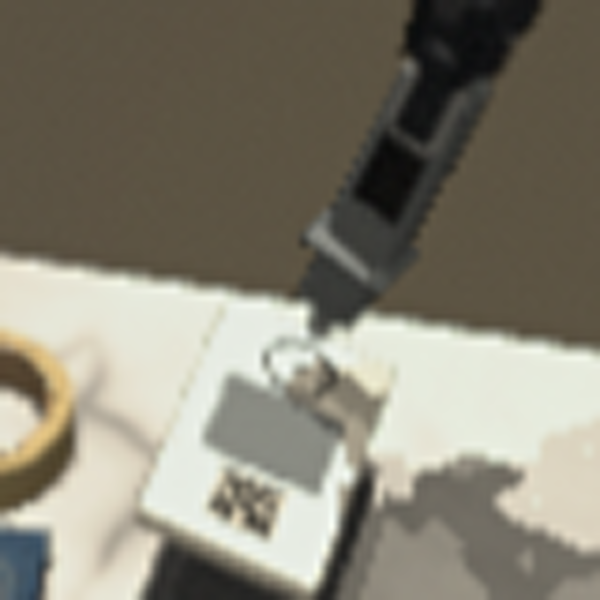

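View pics/wrist_c.png

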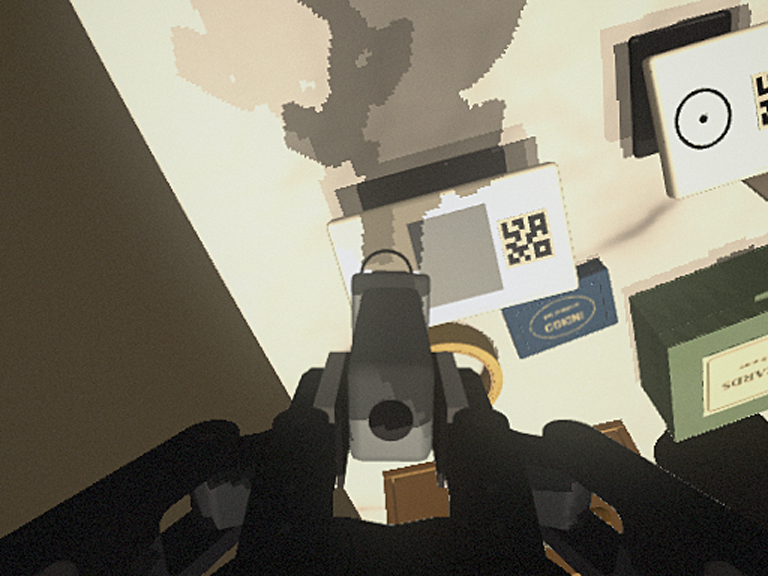

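Emit:
arm_command --slide '[[0, -0.001, 0.005], [0, -0.001, 0.005], [0, -0.001, 0.003], [0, 0, 0], [0, 0, 0], [0, 0, 0], [0, 0, 0], [0, 0, 0]]' --angular '[[0, 0, 0], [0, 0, 0], [0, 0, 0], [0, 0, 0], [0, 0, 0], [0, 0, 0], [0, 0, 0], [0, 0, 0]]' --hand '[0.015, 0.015, 0.015, 0.015, 0.015, 0.015, 0.015, 0.015]'

```text
time: 15.15
tool_pos: [0.5221, -0.382, 0.1503]
tcp_rot: [0.394, 2.766, 0.058]
wrist_force: [0.7, 0.2, -1.3]
width: 0.27
```

```bash
python3 - <<'E'
from h import *
p2,R=tcp_for(SPOT,0,lyaw=LY)
plan([(p2,R)],vmax=.003,wmax=1,fine=True)
E
python3 look.py d side scene
```

```text
t 15.15 p [ 0.5221 -0.382   0.1503] w 0.2695864772877065 F [ 0.7342  0.2303 -1.3415]
rows 4
slide [[0.0001, 0.0003, 0.0024], [0.0001, 0.0003, 0.0024], [0.0001, 0.0002, 0.0024], [0.0002, 0.0003, 0.0025], [0, 0, 0], [0, 0, 0], [0, 0, 0], [0, 0, 0]]
angular [[-0.0, 0.0, 0.0], [-0.0, 0.0, 0.0], [-0.0, 0.0, 0.0], [-0.1, 0.0, 0.0], [0, 0, 0], [0, 0, 0], [0, 0, 0], [0, 0, 0]]
end [ 0.5252 -0.3809  0.1412]
tip [ 0.551  -0.3827  0.0709] z [ 0.3424 -0.0084 -0.9395] q [-0.811   0.0856  1.9617  0.3231  0.8686 -2.2808] F [ 0.7342  0.2303 -1.3415]
side off 230 62 tip [308. 333.] spot [298.9 351.8] code [245.3 486.1]
scene off 289 122 tip [309.8 336.9] spot [299.8 355.9] code [156.6 396. ]
```

View pics/side_d.png

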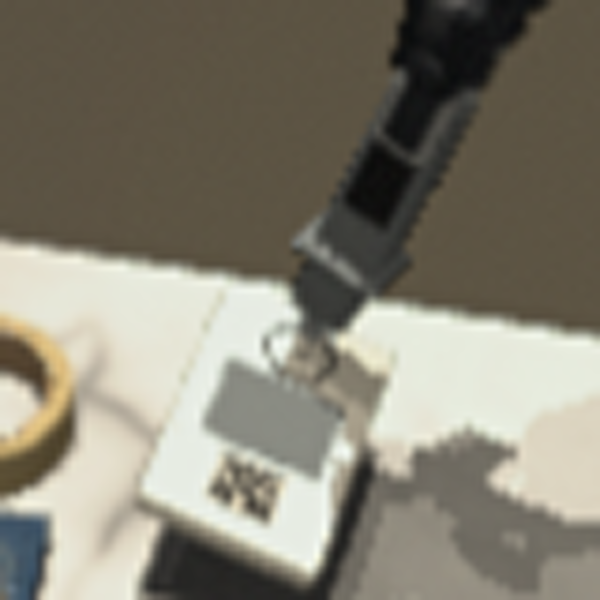

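View pics/scene_d.png

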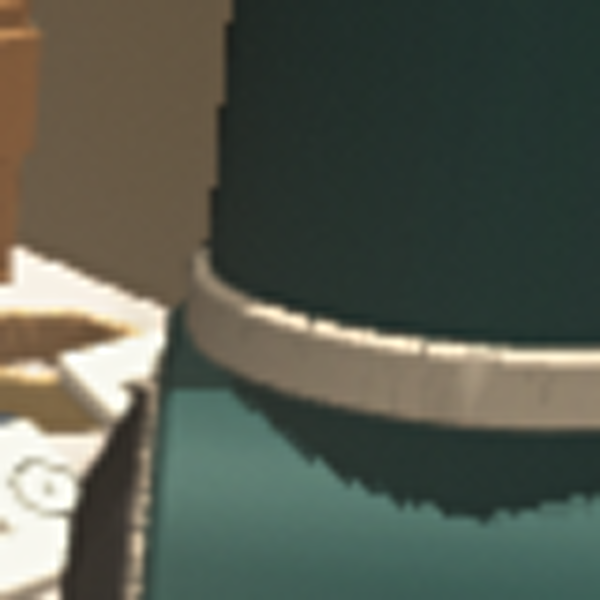

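Emit:
arm_command --slide '[[0, 0.001, 0.003], [0, 0, 0.003], [0, 0, 0.002], [0, 0, 0.001], [0, 0, 0], [0, 0, 0], [0, 0, 0], [0, 0, 0]]' --angular '[[0, 0, 0], [0, 0, 0], [0, 0, 0], [0, 0, 0], [0, 0, 0], [0, 0, 0], [0, 0, 0], [0, 0, 0]]' --hand '[0.015, 0.015, 0.015, 0.015, 0.015, 0.015, 0.015, 0.015]'

```text
time: 16.05
tool_pos: [0.5259, -0.3811, 0.1415]
tcp_rot: [0.394, 2.766, 0.057]
wrist_force: [0.1, 0.7, -0.8]
width: 0.27
```

```bash
cat > st.py <<'E'
from h import *
from workcell import bot
n=-Rlab(-15,LY)[:,2]
F=[]
for i in range(4):
    s=bot.read_state();F.append(s['wrist_force']);bot.read_camera("side")
F=np.array(F);s=bot.read_state();R=Ro.from_rotvec(s['tcp_rot']).as_matrix();tip=s['tool_pos']+R@[0,0,.0846]
L=Rlab(0,LY);ax=np.stack([-L[:,0],L[:,1],n],1)
print('t',s['time'],'tip in spot frame mm',(ax.T@(tip-SPOT)*1000).round(2),'F.n',(F@n).round(2),'mean F',F.mean(0),'tilt',np.degrees(np.arccos(-R[:,2]@n)).round(2))
E
python3 st.py
```

```text
t 16.25 tip in spot frame mm [ 0.75 -0.3   0.09] F.n [-0.78 -1.05 -1.84 -2.12] mean F [-0.1534 -0.0381 -1.5964] tilt 0.1
```

Emit:
arm_command --slide '[[0, 0, 0.001], [0, 0, 0.001], [0, 0, 0.001], [0, 0, 0], [0, 0, 0], [0, 0, 0], [0, 0, 0], [0, 0, 0]]' --angular '[[0, 0, 0], [0, 0, 0], [0, 0, 0], [0, 0, 0], [0, 0, 0], [0, 0, 0], [0, 0, 0], [0, 0, 0]]' --hand '[0.015, 0.015, 0.015, 0.015, 0.015, 0.015, 0.015, 0.015]'

```text
time: 17.05
tool_pos: [0.5269, -0.3812, 0.1393]
tcp_rot: [0.393, 2.766, 0.057]
wrist_force: [-0.7, -0.4, 0.1]
width: 0.273
```

```bash
python3 st.py
```

```text
t 17.25 tip in spot frame mm [ 0.95 -0.38 -2.4 ] F.n [ 0.37  0.57  1.4  -0.  ] mean F [-0.9693  0.2408  0.268 ] tilt 0.11
```

Emit:
arm_command --slide '[[0, 0, 0.001], [0, 0, 0.001], [0, 0, 0.001], [0, 0, 0.001], [0, 0, 0], [0, 0, 0], [0, 0, 0], [0, 0, 0]]' --angular '[[0, 0, 0], [0, 0, 0], [0, 0, 0], [0, 0, 0], [0, 0, 0], [0, 0, 0], [0, 0, 0], [0, 0, 0]]' --hand '[0.015, 0.015, 0.015, 0.015, 0.015, 0.015, 0.015, 0.015]'

```text
time: 18.05
tool_pos: [0.5283, -0.3813, 0.1357]
tcp_rot: [0.393, 2.766, 0.057]
wrist_force: [-2.5, 0.1, 1.6]
width: 0.274
```

```bash
python3 st.py; python3 look.py e side wrist
```

```text
t 18.25 tip in spot frame mm [ 1.09 -0.44 -6.22] F.n [2.3  2.18 2.23 2.14] mean F [-1.6617  0.1281  1.7519] tilt 0.11
tip [ 0.5573 -0.382   0.0562] z [ 0.3428 -0.0088 -0.9394] q [-0.8018  0.1074  1.9672  0.3287  0.8395 -2.2832] F [-2.3572  0.4693  1.4927]
side off 228 64 tip [306.2 345.4] spot [313.9 336.8] code [260.3 471.1]
tip*1.5 [391.2025 286.355 ] code [548.4544 246.9277] spot [391.5118 287.4038]
```

View pics/side_e.png

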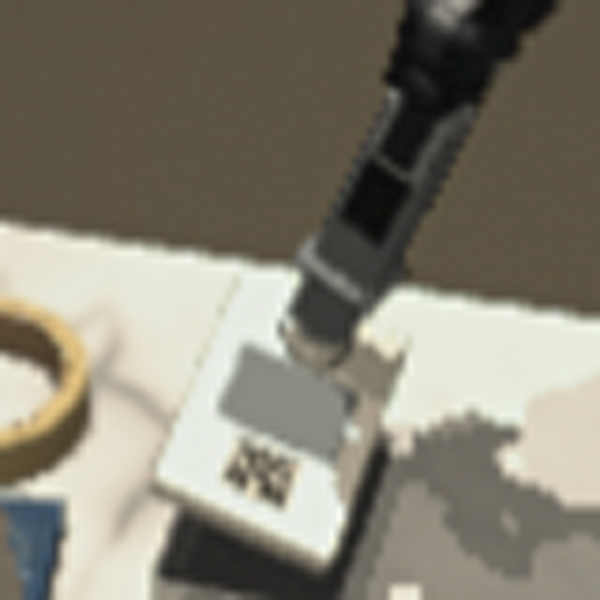

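View pics/wrist_e.png

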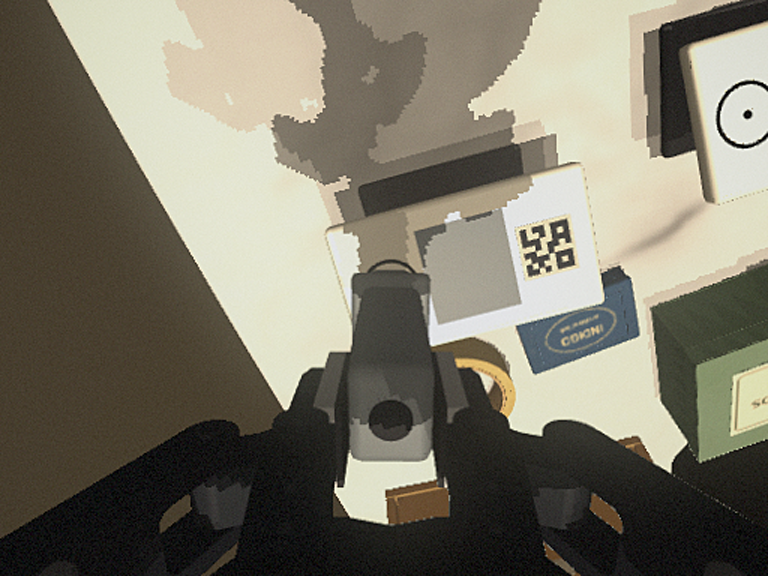

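```bash
python3 -c "
from workcell import bot
s=bot.read_state();print(s['time'],s['joint_vel'],s['width'])
print(bot.finish_job())"
```

```text
18.35 [ 0.00074061 -0.00016844 -0.00073873 -0.00076595 -0.00109795  0.00011437] 0.27055332686735883
the job is handed in; nothing more can be done
None
```

I took the wand out of its cradle and held it aimed at the wide label's code. I then pressed its nose onto that label's touch spot and handed in at 18.4 s, still holding it pressed. `finish_job` gave no verdict, so what follows is from my own measurements.

- **Aim:** the nose was about 57 mm from the code and about 2 mm off its centre. I held it there with no commanded motion for over 2 s; the position readings changed by about 0.1 mm.
- **Press:** the nose tip is within about 1 mm of the spot centre and the tilt from square is about 0.1°. The nose is pushed in about 6.2 mm by position. The force is about 3.5 N, which would mean about 6.5 mm. Single force readings vary by about 0.7 N.
- **Camera checks:** the last wrist picture shows the code where I predicted it, and the side picture shows the nose inside the ring. The scene camera could not confirm the press because the arm blocked its view.
- **Things to leave alone:** I saw no contact with the narrow label, nor between the hand and the wide label. The tape, matchbox and cards never came near the hand's path. I didn't measure any of these separately at the end.

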